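# Hold the pastry case lid open for restocking

## Robot

A 7-joint arm with a two-finger parallel gripper is mounted at the origin on the work surface. World frame = base frame: x ahead of the robot, y to its left, z up, the work surface at z = 0. Lengths are in m, angles in rad, forces in N, time in s.
With the tool pointing down it reaches from about 0.425 to 0.875 m from the base axis. Payload 4.7 kg.
Tool frame: the origin (TCP) lies at the very end of the fingers, on their centre line; the grasp point (between the pads) lies arm.grip_depth behind it (arm.grip_depth is the distance from the TCP to the grasp point, in m); z points along the fingers, y is the line along which they close (so a half turn about z gives the same grasp; the last joint's range is limited). The gripper opens to 87 mm and grips with 3 to 60 N. Pads are 19 mm wide; open, the fingers measure 117 mm over their backs; the gripper's body (75 mm by 190 mm) begins 51 mm behind the grasp point.
Start: joints at [-1.236, 0.321, -0.07, 1.45, 0.023, 1.371, -0.057], TCP at [0.205, 0.617, 0.223] pointing down, gripper open.
Joint ranges: [-2.86, 2.86], [-0.3, 2.09], [-1.38, 1.24], [0.06, 2.45], [-1.56, 4.7], [0.09, 2.05], [-2.69, 2.69]. Speed limits (rad/s): [2.57, 2.57, 3.14, 3.14, 3.14, 3.14, 3.14].

## Interface

Orientations are given as a rotation vector (axis times angle).
In Python, from cell import monitor, viewer, arm gives the robot as it stands.
- The arm moves only by the tool send_rows, never from a script. Its argument "deltas" is a list of rows, each a list of 7 numbers: the shift along the tool's x, y, z in units of 0.2 m (1.0 is 0.2 m), then the turn, a rotation vector about the tool's x, y, z in units of 0.5 rad (1.0 is 0.5 rad), then the closure, from 0 (fully open) to 1 (shut). In form: [[tx, ty, tz, rx, ry, rz, claw], ...]. A call has 1 to 10 rows; each row shifts and turns the commanded pose from where the row before left it, along the tool's axes as they then stand; what a row does not reach is not made up. A row lasts 1/8 s, in which the tool goes at most 62.5 mm and 10.7 degrees, less where a joint would pass 70% of its speed; a pose out of reach is approached as far as the arm can. A call with a number of a shift or a turn outside -1 to 1 is refused whole. A call with a gripper value outside its range is refused whole. The fingers move at their own pace and stop on an object; the grip force is fixed at half the most. Time passes only in rows, so rows that do not move let the fingers close. It gives the time, the measured TCP pose, the force, the opening and the grip force at its end, in the units of the state.
- monitor.state(): the state, without advancing time (a new reading comes with each control period).
- viewer.get_image(name): name is "scene" or "top"; returns (picture, depth): 420x560x3 uint8, red, green, blue; 420x560 float32, m along the optical axis (not along the pixel's ray), 0 where there is no reading.
- viewer.camera_params(name): a dict with "K" (3x3 intrinsics, pixels), "distortion" ([k1, k2, p1, p2, k3] as OpenCV has them; the pictures are not rectified), "view" (4x4, takes a point from world to camera coordinates). Camera axes: x right, y down, z forward; pixel columns grow to the right and rows downward; lengths in m; the calibration is good to about 2 mm. A picture is of the moment at which its call begins. camera_params takes no time and is no camera call.
- arm.sign_off(): hands the job in; it is judged then, once.
The state is a dict: "t": time; "q": joint angles; "qvel": joint speeds; "tau": joint torques, N m; "ee_pos": TCP position; "tool_rot": TCP orientation; "wrist_force": force on the tool from outside, world axes, zero at the start; "torque": the same for the moment, N m; "grip_width": finger opening in m; "finger_force": force on a finger pad.
Only numpy, scipy, OpenCV 4.12 (cv2) and the standard library are available. Lean on these libraries where they do the work, as an engineer would, in place of code of your own. Each camera call takes 0.05 s, during which the arm holds its last target. There are 200 camera calls.

## Task

A colleague is about to restock the clear pastry case with both hands. With the lid still shut, take the tongs off it and lay them, not drop them, flat in the shallow steel tray on the counter; then raise the lid to 60 degrees from shut and finish still holding it steady there, because it falls shut when let go. Leave the cake stand, the plates and the jar where they are.

Things in the scene. Friction and masses are not known exactly. Their poses are not given: they have to be found in the camera images.
- case: Clear counter-top pastry case, aluminium-edged, on a steel base, fixed to the counter; 265 mm deep (its x) x 300 mm wide (its y) x 120 mm high to the top of the shut lid. Origin: centre of its underside. Its x points from the front (handle side, towards the robot) to the back (hinge side), z up. A few pastries stand on the tray inside, all lower than the lid.
- lid (a joint): Lid of the case: a clear panel 6 mm thick with an aluminium edge, 227 mm from hinge to front edge, 300 mm wide, 0.33 to 0.55 kg. Value = opening angle in rad: 0 shut (level), growing as the front edge rises, stop at 1.8; 60 degrees is 1.047. The hinge turns freely with no spring or stay, so the lid falls shut from 60 degrees when let go.
- lid_handle (a point): Middle of the lid's steel bar handle: a round bar 12 mm thick, 96 mm long, parallel to the hinge line, on two posts at its ends. It stands 38 mm (bar centre) above the lid's top face, 203 mm in front of the hinge line and 24 mm behind the lid's front edge. The point turns with the lid (its axes match those of the case when shut). The bar is round and can turn between the fingers as the lid swings.
- lid_hinge (a point): Middle of the lid's hinge line, fixed to the case, 95 mm behind the case's centre and 117 mm above the counter. The hinge line runs along the case's y; turning positively about that y opens the lid.
- tongs: Steel pastry tongs, locked shut and rigid, lying on their side on the lid. 235 mm long with the hanging ring at the pivot, 39 mm across over both arms in the middle 100 mm, arms 20 mm high (28 mm at the round tips), about 0.13 kg. Origin: near the centre of mass, underside, midway between the arms; x points along the tongs to the tips, y across the arms (the way to grip them), z up.
- tongs_tip (a point): Tip end of the tongs, 105 mm from their origin, 10 mm above the underside.
- tongs_head (a point): Pivot end of the tongs, 108 mm from their origin, 10 mm above the underside.
- tray: Shallow steel tray fixed to the counter, beside the case on the left or on the right: 270 mm long (its x) x 150 mm wide (its y), rim 14 mm high, wall and floor 4 mm thick. Origin: centre of its underside. Empty at the start.
- cake_stand: Footed white cake stand with three buns on it, 164 mm across, 101 mm high with the buns; on the other side of the case from the tray. Bystander. Origin: centre of its underside.
- plates: Stack of six small white plates, 116 mm across, 54 mm high, near a back corner of the case. Bystander. Origin: centre of its underside.
- jar: Glass jar with a wooden cap, 84 mm across, 120 mm high, near the other back corner of the case. Bystander. Origin: centre of its underside.
Not all that is in view belongs to the job. Several things have the shape of the tongs; the one meant has the colours described above.

How it is judged:
On the way, in this order (a step that is already met when the one before it is completed fails the run):
1. the tongs lie flat in the tray, let go, with the lid still shut (x of tongs_tip in the frame of tray between -0.135 and 0.135 m and y of tongs_tip in the frame of tray between -0.075 and 0.075 m and x of tongs_head in the frame of tray between -0.135 and 0.135 m and y of tongs_head in the frame of tray between -0.075 and 0.075 m and height (world z) of each of tongs_tip, tongs_head below 0.022 m and contact force between tongs and tray above 0.2 N and contact force between tongs and the fingers below 0.05 N and linear speed of tongs below 0.03 m/s and value of joint lid below 0.09 rad), for 0.2 s.
2. the lid is held by the robot at 60 degrees, steady (value of joint lid between 0.942 and 1.152 rad and velocity of joint lid between -0.1 and 0.1 rad/s and (contact force between lid and the fingers above 0.5 N or contact force between lid and the arm above 0.5 N)), for 0.3 s.
At the end, for the whole second after the job is handed in: The lid stands at 60 degrees from shut, within 6 degrees, at rest and carried by the robot; the tongs lie flat, wholly inside the tray, untouched; the cake stand, plates and jar are within 20 mm of where they were (all of step 2 and x of tongs_tip in the frame of tray between -0.135 and 0.135 m and y of tongs_tip in the frame of tray between -0.075 and 0.075 m and x of tongs_head in the frame of tray between -0.135 and 0.135 m and y of tongs_head in the frame of tray between -0.075 and 0.075 m and height (world z) of each of tongs_tip, tongs_head below 0.022 m and contact force between tongs and tray above 0.2 N and contact force between tongs and the fingers below 0.05 N and linear speed of tongs below 0.03 m/s and distance of each of cake_stand, plates, jar from where it was at the start of the episode below 0.02 m); the arm keeps its last pose, push and grip.
It fails at once if the lid is raised with the tongs still on it (value of joint lid above 0.12 rad and contact force between tongs and lid above 0.1 N).
It fails at once if the tongs are dropped or thrown (moving faster than 0.7 m/s out of the fingers) (linear speed of tongs above 0.7 m/s and contact force between tongs and the fingers below 0.02 N).
It fails at once if the cake stand is pushed away or tipped (distance of cake_stand from where it was at the start of the episode above 0.03 m or angle between cake_stand's own z axis and vertical above 0.3 rad).
It fails at once if the stack of plates is pushed away or tipped (distance of plates from where it was at the start of the episode above 0.03 m or angle between plates's own z axis and vertical above 0.3 rad).
It fails at once if the jar is pushed away or tipped (distance of jar from where it was at the start of the episode above 0.03 m or angle between jar's own z axis and vertical above 0.3 rad).
It also fails if it takes over 64 s, if anything falls off the work surface, if the arm or the gripper's body presses on something with over 40 N, if the wrist force passes 120 N, or if a joint passes its speed limit or range.

## Working session

There is one attempt and no reset: what is moved stays moved. The work goes in short steps, Python scripts to look and compute and a tool call to move; the robot and the scene stay as the last step left them, time stands still between calls to the robot, and variables do not carry over. Pictures are saved under pics/ and viewed, at most 10 in all, crops included, and the job is handed in when it is done.

Besides the shell and the picture viewer there is one more tool, called after "Request:" in YAML: its name, and indented under it one key for each argument. send_rows: Moves the arm, as the interface text tells. Its arguments: {"type":"object","properties":{"deltas":{"type":"array"}},"required":["deltas"]}

```bash
mkdir -p pics; cat > h.py <<'E'
import numpy as np, cv2
from scipy.spatial.transform import Rotation as R
from cell import monitor, viewer, arm
def snap(n,f):
    im,d=viewer.get_image(n); cv2.imwrite(f'pics/{f}.png',im[:,:,::-1]); np.save(f'pics/{f}.npy',d); return im,d
def ray(n,u,v):
    p=viewer.camera_params(n); K=np.array(p['K'],float); V=np.array(p['view'])
    x=cv2.undistortPoints(np.array([[[u,v]]],float),K,np.array(p['distortion'],float))[0,0]
    return V[:3,:3].T@np.r_[x,1], -V[:3,:3].T@V[:3,3]
def atz(n,u,v,z):
    r,c=ray(n,u,v); return c+r*(z-c[2])/r[2]
def atd(n,u,v,d):
    r,c=ray(n,u,v); return c+r*d[int(round(v)),int(round(u))]
def proj(n,P):
    p=viewer.camera_params(n); V=np.array(p['view'])
    return cv2.projectPoints(np.atleast_2d(P).astype(float),cv2.Rodrigues(V[:3,:3])[0],V[:3,3],np.array(p['K'],float),np.array(p['distortion'],float))[0][:,0]
E
python3 - <<'E'
from h import *
np.set_printoptions(precision=4,suppress=True)
snap('scene','s0');snap('top','t0')
s=monitor.state();print(s, arm.grip_depth)
for n in('scene','top'):print(ray(n,280,210),viewer.camera_params(n)['K'])
E
```

```text
{'t': 0.1, 'q': array([-1.2359,  0.3217, -0.0701,  1.4515,  0.0226,  1.3709, -0.0569]), 'qvel': array([ 0.0004, -0.0003,  0.0012, -0.0032, -0.    , -0.0029, -0.0005]), 'tau': array([ -0.0002, -49.2574,  -0.4057, -31.3396,  -0.0641,   0.0394,
         0.0001]), 'ee_pos': array([0.2048, 0.6163, 0.2216]), 'tool_rot': array([-0.5017, -3.1011,  0.0027]), 'wrist_force': array([-0.1915, -1.4079, -0.2251]), 'torque': array([0.0215, 0.0051, 0.0166]), 'finger_force': 0.0, 'grip_width': 0.08706352910063694} 0.0187
(array([-0.588 , -0.5594, -0.5843]), array([1.251 , 0.7299, 0.8597])) [[470.774    0.     277.6651]
 [  0.     470.774  206.2014]
 [  0.       0.       1.    ]]
(array([ 0.2034, -0.0182, -0.979 ]), array([0.2904, 0.0333, 1.0768])) [[381.9655   0.     277.883 ]
 [  0.     381.9655 207.7576]
 [  0.       0.       1.    ]]
```

View pics/t0.png

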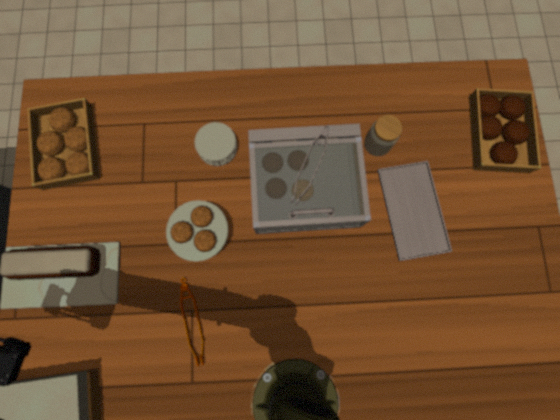

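View pics/s0.png

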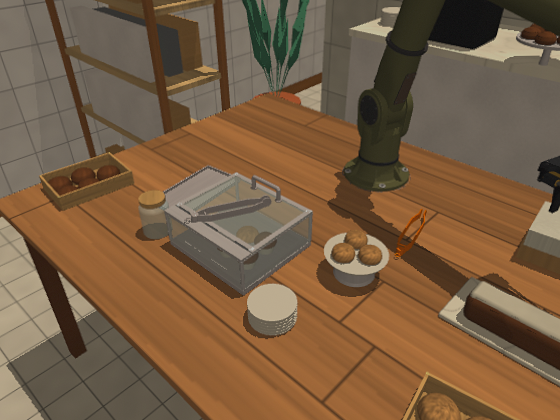

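Possible tongs: the steel pair on the lid, top (311,167) / scene (230,207), and the copper pair on the counter, top (193,322) / scene (410,232). The description says steel and on the lid, so I choose the first and will check it in a close crop.

```bash
python3 - <<'E'
from h import *
im=cv2.imread('pics/t0.png')
c=cv2.resize(im[115:265,240:460],None,fx=3.6,fy=3.6,interpolation=cv2.INTER_CUBIC);c=cv2.convertScaleAbs(c,alpha=1.5)
cv2.imwrite('pics/t0c.png',c)
im=cv2.imread('pics/s0.png')
c=cv2.resize(im[150:300,140:330],None,fx=4,fy=4,interpolation=cv2.INTER_CUBIC);c=cv2.convertScaleAbs(c,alpha=1.3)
cv2.imwrite('pics/s0c.png',c)
E
```

```text
(no output)
```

View pics/t0c.png

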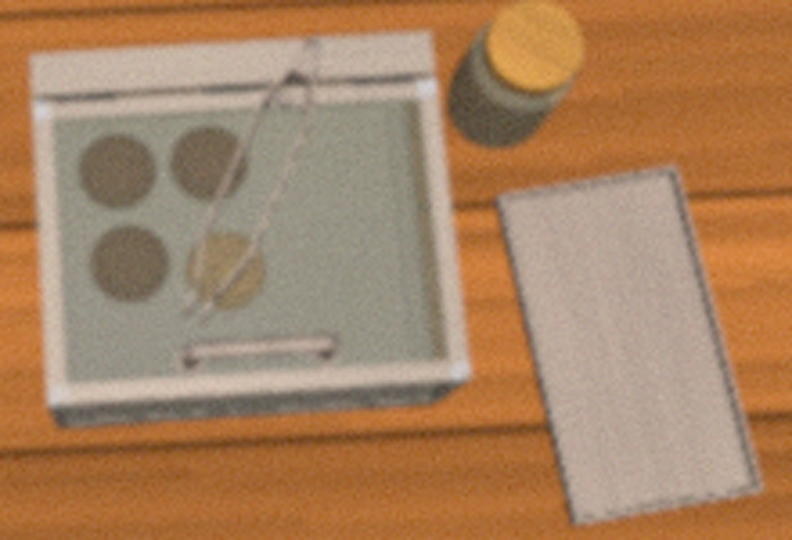

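View pics/s0c.png

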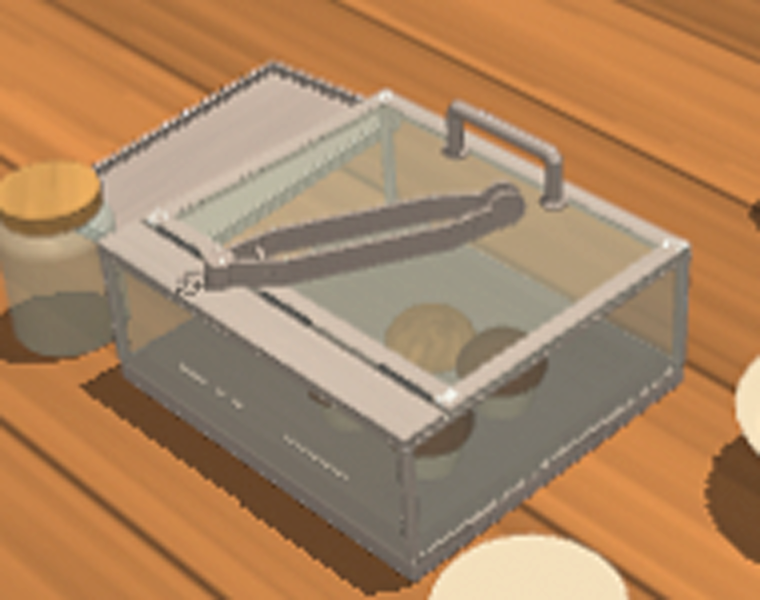

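The top crop shows steel tongs on the lid: ring end at (327,127), tips at (295,201). The handle bar runs (293,213)-(332,210) and the tray corners are (379,170), (428,161), (451,251), (400,260). The scene crop confirms steel arms, with the ring over the back strip and the tips near the handle.

```bash
python3 - <<'E'
from h import *
np.set_printoptions(precision=4,suppress=True)
t=lambda x,y:(240+x/3.6,115+y/3.6)
s=lambda x,y:(140+x/4,150+y/4)
def show(l,cam,pts,z):
    P=np.array([atz(cam,*p,z) for p in pts]);print(l,P[:,:2].tolist() if 0 else P[:,:2]);return P
C=show('case t',"top",[t(50,395),t(467,372),t(432,33),t(32,55)],.12)
print(np.linalg.norm(np.roll(C,-1,0)-C,axis=1),C.mean(0))
C=show('case s',"scene",[s(685,245),s(385,97),s(100,240),s(405,440)],.12)
print(np.linalg.norm(np.roll(C,-1,0)-C,axis=1),C.mean(0))
T=show('tray t','top',[t(575,522),t(760,490),t(677,167),t(500,197)],.014)
print(np.linalg.norm(np.roll(T,-1,0)-T,axis=1),T.mean(0))
show('handle t','top',[t(190,352),t(330,342)],.158)
show('handle s','scene',[s(455,106),s(555,160)],.16)
show('tongs t ring,tipL,tipR,armsmid L,R','top',[t(313,42),t(186,307),t(206,319),t(222,185),t(277,193)],.14)
show('tongs s ring, tip','scene',[s(188,285)],.125)
show('tongs s tip','scene',[s(507,188)],.145)
d=np.load('pics/t0.npy');
for n,p in dict(lid=t(330,250),jarcap=t(535,48),tray=t(630,340),stand=(200,215),plates=(216,135),bar=t(260,347)).items(): print(n,atd('top',*p,d))
E
```

```text
case t [[ 0.4542  0.0836]
 [ 0.457  -0.2121]
 [ 0.7153 -0.2112]
 [ 0.7111  0.0884]]
[0.2957 0.2583 0.2996 0.257 ] [ 0.5844 -0.0628  0.12  ]
case s [[ 0.4538  0.0868]
 [ 0.4621 -0.2015]
 [ 0.717  -0.2054]
 [ 0.7141  0.0925]]
[0.2884 0.2549 0.298  0.2603] [ 0.5867 -0.0569  0.12  ]
tray t [[ 0.3544 -0.3114]
 [ 0.372  -0.4583]
 [ 0.6368 -0.4276]
 [ 0.6177 -0.2801]]
[0.148  0.2665 0.1487 0.2651] [ 0.4952 -0.3693  0.014 ]
handle t [[ 0.4729 -0.0147]
 [ 0.4755 -0.1107]]
handle s [[ 0.4793 -0.1057]
 [ 0.4817 -0.0061]]
tongs t ring,tipL,tipR,armsmid L,R [[ 0.7032 -0.1183]
 [ 0.5087 -0.0147]
 [ 0.4995 -0.0281]
 [ 0.5968 -0.0452]
 [ 0.5891 -0.084 ]]
tongs s ring, tip [[ 0.7114 -0.1159]]
tongs s tip [[ 0.5123 -0.022 ]]
lid [ 0.5507 -0.1218  0.1203]
jarcap [ 0.7005 -0.2876  0.1186]
tray [ 0.4971 -0.3754  0.0033]
stand [0.4898 0.2241 0.0996]
plates [0.7317 0.1871 0.0501]
bar [ 0.4732 -0.0622  0.1627]
```

```bash
cat >> h.py <<'E'
def go(target,yaw):
    """yaw: world direction of tool y (tool down). Print turn then shift in the turned tool's axes, in row units."""
    s=monitor.state(); R0=R.from_rotvec(s['tool_rot']); M=R0.as_matrix()
    y=np.array([np.cos(yaw),np.sin(yaw),0]); z=np.array([0,0,-1.]); G=np.c_[np.cross(y,z),y,z]
    rv=(R0.inv()*R.from_matrix(G)).as_rotvec()
    print('turn',(rv/.5).round(3),'shift',(G.T@(np.array(target)-s['ee_pos'])/.2).round(3),'| tool x,y world',M[:2,0].round(3),M[:2,1].round(3),'q7',s['q'][6],'pos',s['ee_pos'])
E
python3 - <<'E'
from h import *
a=np.arctan2(.903,.429)
go([.604,-.069,.24],a); go([.604,-.069,.24],a-np.pi); go([.478,-.06,.24],0.01);go([.478,-.06,.24],np.pi)
E
```

```text
turn [-0.003  0.     0.246] shift [-3.273 -2.239 -0.092] | tool x,y world [-0.949  0.315] [0.315 0.949] q7 -0.056913386553538586 pos [0.2048363  0.61634406 0.22158653]
turn [-1.000e-03 -5.000e-03 -6.038e+00] shift [ 3.273  2.239 -0.092] | tool x,y world [-0.949  0.315] [0.315 0.949] q7 -0.056913386553538586 pos [0.2048363  0.61634406 0.22158653]
turn [-3.00e-03  2.00e-03  2.48e+00] shift [-3.395  1.332 -0.092] | tool x,y world [-0.949  0.315] [0.315 0.949] q7 -0.056913386553538586 pos [0.2048363  0.61634406 0.22158653]
turn [-3.000e-03 -3.000e-03 -3.783e+00] shift [ 3.382 -1.366 -0.092] | tool x,y world [-0.949  0.315] [0.315 0.949] q7 -0.056913386553538586 pos [0.2048363  0.61634406 0.22158653]
```

Request:
send_rows:
  deltas:
    - [0,0,-0.09,0,0,0.246,0.2]
    - [-0.2,-0.14,0,0,0,0,0.2]
    - [-0.2,-0.14,0,0,0,0,0.2]
    - [-0.2,-0.14,0,0,0,0,0.2]
    - [-0.2,-0.14,0,0,0,0,0.2]
    - [-0.2,-0.14,0,0,0,0,0.2]
    - [-0.2,-0.14,0,0,0,0,0.2]
    - [-0.2,-0.14,0,0,0,0,0.2]
    - [-0.2,-0.14,0,0,0,0,0.2]

```text
t: 1.23
ee_pos: [0.3982, 0.2755, 0.2403]
tool_rot: [-0.691, -3.064, 0.0]
wrist_force: [0.1, -0.1, 1.0]
grip_width: 0.0697
finger_force: 0.0
```

Request:
send_rows:
  deltas:
    - [-0.2,-0.14,0,0,0,0,0.2]
    - [-0.2,-0.14,0,0,0,0,0.2]
    - [-0.2,-0.14,0,0,0,0,0.2]
    - [-0.2,-0.14,0,0,0,0,0.2]
    - [-0.2,-0.14,0,0,0,0,0.2]
    - [-0.2,-0.14,0,0,0,0,0.2]
    - [-0.2,-0.14,0,0,0,0,0.2]
    - [-0.2,-0.14,0,0,0,0,0.2]
    - [0,0,0,0,0,0,0.2]

```text
t: 2.35
ee_pos: [0.5909, -0.0677, 0.2399]
tool_rot: [-0.703, -3.062, 0.005]
wrist_force: [-0.5, -1.2, 0.2]
grip_width: 0.0698
finger_force: 0.0
```

```bash
python3 - <<'E'
from h import *
go([.604,-.069,.16],np.arctan2(.903,.429)); print(monitor.state()['wrist_force'],monitor.state()['grip_width'])
E
```

```text
turn [-0.007  0.001 -0.015] shift [-0.062  0.022  0.4  ] | tool x,y world [-0.9    0.436] [0.436 0.9  ] q7 1.2895672486976841 pos [ 0.59086681 -0.06768274  0.23991338]
[-0.5452664  -1.18982884  0.23986292] 0.06980114217554434
```

Request:
send_rows:
  deltas:
    - [-0.062,0.022,0,-0.007,0,-0.015,0.2]
    - [0,0,0.12,0,0,0,0.2]
    - [0,0,0.12,0,0,0,0.2]
    - [0,0,0.12,0,0,0,0.2]
    - [0,0,0.1,0,0,0,0.2]
    - [0,0,0.06,0,0,0,0.2]
    - [0,0,0.04,0,0,0,0.2]
    - [0,0,0,0,0,0,0.2]

```text
t: 3.35
ee_pos: [0.6039, -0.0634, 0.1284]
tool_rot: [0.68, 3.067, 0.005]
wrist_force: [-0.3, -0.4, 0.1]
grip_width: 0.0693
finger_force: 0.0
```

```bash
python3 - <<'E'
from h import *
go([.604,-.069,.124],np.arctan2(.903,.429)); snap('scene','s1')
im=cv2.imread('pics/s1.png');c=cv2.resize(im[120:300,120:340],None,fx=3.3,fy=3.3,interpolation=cv2.INTER_CUBIC);cv2.imwrite('pics/s1c.png',cv2.convertScaleAbs(c,alpha=1.3))
E
```

```text
turn [ 0.007 -0.001  0.015] shift [-0.013 -0.025  0.022] | tool x,y world [-0.906  0.422] [0.422 0.906] q7 1.350877040402563 pos [ 0.60386236 -0.06344269  0.12840145]
```

View pics/s1c.png

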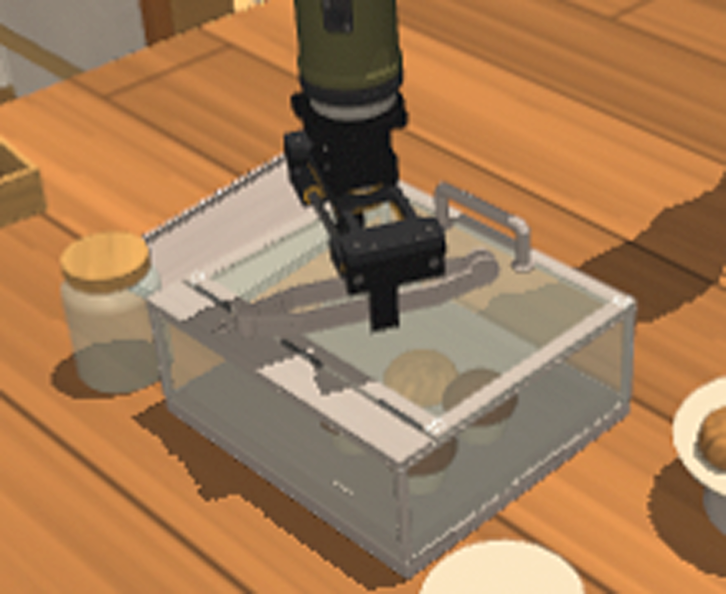

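The crop shows the fingers straddling the tongs' arms, the visible finger tip at crop (384,320), with the handle clear to the right. I'll centre, lower slightly and close.

Request:
send_rows:
  deltas:
    - [-0.013,-0.025,0.018,0,0,0.01,0.2]
    - [0,0,0,0,0,0,0.4]
    - [0,0,0,0,0,0,0.6]
    - [0,0,0,0,0,0,0.8]
    - [0,0,0,0,0,0,1]
    - [0,0,0,0,0,0,1]
    - [0,0,0,0,0,0,1]

```text
t: 4.28
ee_pos: [0.6042, -0.069, 0.1251]
tool_rot: [0.687, 3.065, 0.006]
wrist_force: [0.7, 0.6, 0.6]
grip_width: 0.0385
finger_force: 29.9
```

Request:
send_rows:
  deltas:
    - [0,0,-0.03,0,0,0,1]
    - [0,0,-0.07,0,0,0,1]
    - [0,0,-0.12,0,0,0,1]
    - [0,0,-0.12,0,0,0,1]
    - [0,0,-0.12,0,0,0,1]
    - [0,0,-0.08,0,0,0,1]
    - [0,0,0,0,0,0,1]

```text
t: 5.15
ee_pos: [0.6048, -0.0697, 0.2346]
tool_rot: [0.687, 3.062, 0.007]
wrist_force: [-0.7, -0.3, -1.5]
grip_width: 0.0388
finger_force: 29.9
```

```bash
python3 - <<'E'
from h import *
s=monitor.state();print(s['grip_width'],s['finger_force'],s['wrist_force'])
go([.495,-.369,.23],np.pi/2+.118)
im,d=snap('top','t2')
cv2.imwrite('pics/t2c.png',cv2.convertScaleAbs(cv2.resize(im[80:270,230:470,::-1],None,fx=3,fy=3,interpolation=cv2.INTER_CUBIC),alpha=1.5))
E
```

```text
0.038842154624371586 29.90040510892868 [-0.74231746 -0.29665723 -1.53080253]
turn [ 0.008  0.008 -1.119] shift [ 0.721 -1.421  0.023] | tool x,y world [-0.904  0.427] [0.427 0.904] q7 1.3194124600188826 pos [ 0.60480232 -0.06974315  0.23458419]
```

View pics/t2c.png

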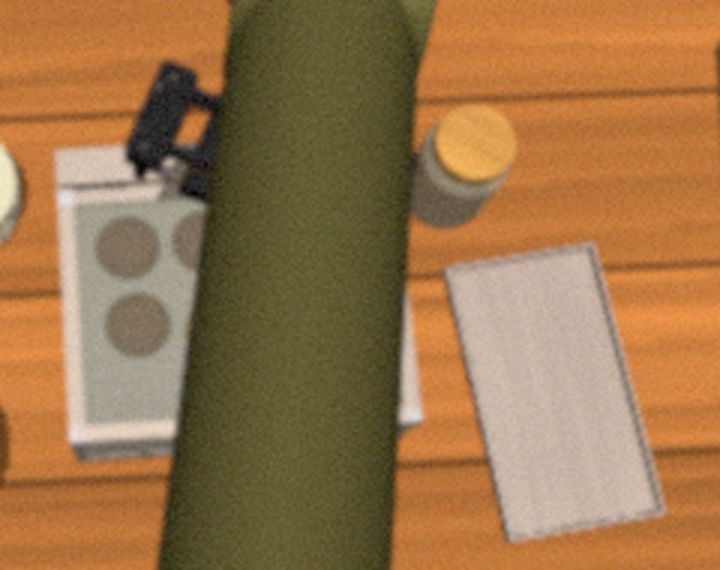

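The crop shows the tongs lifted, with their ring at crop (170,175) under the gripper and the arm covering the rest. Tray and jar are undisturbed. Next I turn 32° and carry the tongs over the tray.

Request:
send_rows:
  deltas:
    - [0,0,0,0,0,-0.28,1]
    - [0,0,0,0,0,-0.28,1]
    - [0,0,0,0,0,-0.28,1]
    - [0,0,0,0,0,-0.28,1]
    - [0.09,-0.17,0,0,0,0,1]
    - [0.09,-0.17,0,0,0,0,1]
    - [0.09,-0.17,0,0,0,0,1]
    - [0.09,-0.17,0,0,0,0,1]

```text
t: 6.2
ee_pos: [0.5474, -0.2139, 0.231]
tool_rot: [0.187, -3.136, -0.006]
wrist_force: [-0.3, 0.3, -1.6]
grip_width: 0.0389
finger_force: 29.9
```

Request:
send_rows:
  deltas:
    - [0.09,-0.17,0,0,0,0,1]
    - [0.09,-0.17,0,0,0,0,1]
    - [0.09,-0.17,0,0,0,0,1]
    - [0.09,-0.17,0,0,0,0,1]
    - [0.03,-0.06,0,0,0,0,1]
    - [0,0,0,0,0,0,1]
    - [0,0,0,0,0,0,1]

```text
t: 7.08
ee_pos: [0.4899, -0.3671, 0.2313]
tool_rot: [-0.191, 3.134, 0.007]
wrist_force: [0.6, -0.2, -1.5]
grip_width: 0.0386
finger_force: 29.9
```

```bash
python3 - <<'E'
from h import *
go([.488,-.370,.10],np.pi/2+.118);print(monitor.state()['q'])
im,d=snap('top','t3'); im2,_=snap('scene','s3')
a=cv2.resize(im[130:310,330:490,::-1],None,fx=2.5,fy=2.5,interpolation=cv2.INTER_CUBIC)
b=cv2.resize(im2[100:280,120:280,::-1],None,fx=2.5,fy=2.5,interpolation=cv2.INTER_CUBIC)
cv2.imwrite('pics/c3.png',cv2.convertScaleAbs(np.hstack([a,b]),alpha=1.4))
E
```

```text
turn [0.009 0.004 0.007] shift [ 0.011 -0.013  0.656] | tool x,y world [-0.993 -0.121] [-0.121  0.993] q7 2.4437371061848263 pos [ 0.48990891 -0.36709545  0.23126263]
[ 0.01578009  0.2791251   0.71728637  1.55992932 -0.19036745  1.37461081
  2.44373711]
```

View pics/c3.png

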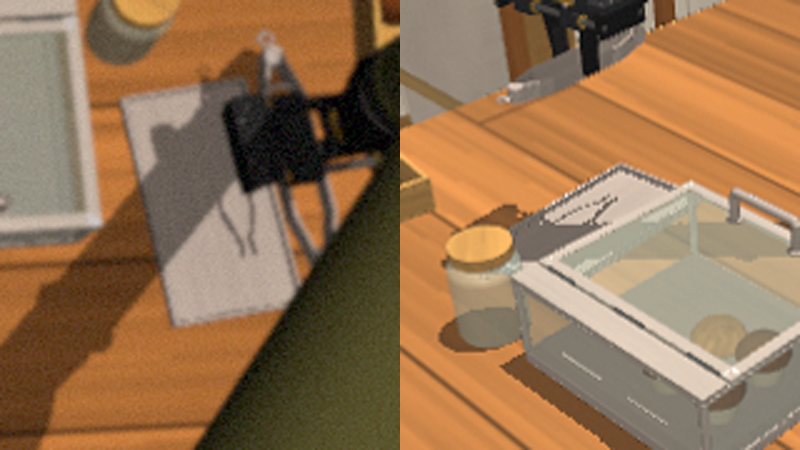

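The top half shows the ring end at pixel (436,144), with the tongs parallel to the tray. They look shifted right of it only because of their height. I'll check the ring against the TCP before lowering.

```bash
python3 - <<'E'
from h import *
s=monitor.state();z=s['ee_pos'][2]+.005
for p in [(265,30),(266,38)]:
    P=atz('top',330+p[0]/2.5,130+p[1]/2.5,z); d=(P-s['ee_pos'])[:2]; u=np.array([np.cos(.118),np.sin(.118)]); print(P, d@u, d@[-u[1],u[0]])
# predicted extents in tray frame after lowering
E
```

```text
[ 0.61103751 -0.35614274  0.23654949] 0.12160975784714187 -0.0031573510825710395
[ 0.60306228 -0.3559988   0.23654949] 0.11370693204373074 -0.0020755134870316765
```

Request:
send_rows:
  deltas:
    - [0,-0.012,0.06,0.009,0,0,1]
    - [0,0,0.14,0,0,0,1]
    - [0,0,0.16,0,0,0,1]
    - [0,0,0.16,0,0,0,1]
    - [0,0,0.16,0,0,0,1]
    - [0,0,0.16,0,0,0,1]
    - [0,0,0.12,0,0,0,1]
    - [0,0,0.08,0,0,0,1]
    - [0,0,0.02,0,0,0,1]
    - [0,0,0,0,0,0,1]

```text
t: 8.43
ee_pos: [0.4897, -0.3721, 0.0202]
tool_rot: [-0.186, 3.134, -0.003]
wrist_force: [-0.6, -0.8, -1.0]
grip_width: 0.0385
finger_force: 29.9
```

Request:
send_rows:
  deltas:
    - [0,0.012,0.02,0,0,0,1]
    - [0,0,0.015,0,0,0,1]
    - [0,0,0.01,0,0,0,1]
    - [0,0,0.007,0,0,0,1]
    - [0,0,0,0,0,0,1]
    - [0,0,0,0,0,0,1]

```text
t: 9.18
ee_pos: [0.4892, -0.3696, 0.0094]
tool_rot: [-0.186, 3.134, -0.002]
wrist_force: [0.6, 0.4, -0.8]
grip_width: 0.0387
finger_force: 29.9
```

Request:
send_rows:
  deltas:
    - [0,0,0.006,0,0,0,1]
    - [0,0,0,0,0,0,1]

```text
t: 9.43
ee_pos: [0.4893, -0.3696, 0.0091]
tool_rot: [-0.186, 3.134, -0.002]
wrist_force: [-0.4, 1.2, 5.5]
grip_width: 0.0388
finger_force: 29.9
```

The tongs are seated on the tray floor: +5.5 N and no further descent. I'll open part way, wait, and rise.

Request:
send_rows:
  deltas:
    - [0,0,0,0,0,0,0.5]
    - [0,0,0,0,0,0,0.3]
    - [0,0,0,0,0,0,0.3]
    - [0,0,0,0,0,0,0.3]
    - [0,0,0,0,0,0,0.3]
    - [0,0,-0.05,0,0,0,0.3]
    - [0,0,-0.1,0,0,0,0.3]
    - [0,0,-0.2,0,0,0,0.3]
    - [0,0,-0.25,0,0,0,0.3]
    - [0,0,-0.25,0,0,0,0.3]

```text
t: 10.68
ee_pos: [0.4887, -0.3696, 0.1814]
tool_rot: [-0.185, 3.133, -0.003]
wrist_force: [1.5, 0.1, 0.4]
grip_width: 0.0608
finger_force: 0.0
```

Request:
send_rows:
  deltas:
    - [0,0,-0.25,0,0,0,0.3]
    - [0,0,0,0,0,0,0.3]

```text
t: 10.92
ee_pos: [0.4904, -0.3716, 0.2347]
tool_rot: [-0.185, 3.125, -0.011]
wrist_force: [0.0, -0.1, -0.5]
grip_width: 0.0611
finger_force: 0.0
```

```bash
python3 - <<'E'
from h import *
s=monitor.state();print(s['q'],s['grip_width'])
go([.478,-.0605,.23],0.01)
im,d=snap('top','t4'); im2,_=snap('scene','s4')
a=cv2.resize(im[130:310,330:490,::-1],None,fx=2.5,fy=2.5,interpolation=cv2.INTER_CUBIC)
b=cv2.resize(im2[100:280,120:280,::-1],None,fx=2.5,fy=2.5,interpolation=cv2.INTER_CUBIC)
cv2.imwrite('pics/c4.png',cv2.convertScaleAbs(np.hstack([a,b]),alpha=1.4))
E
```

```text
[ 0.0086294   0.27322483  0.72787954  1.56083848 -0.18726845  1.365254
  2.44289091] 0.06114311710502254
turn [0.006 0.028 3.357] shift [ 1.556 -0.047  0.024] | tool x,y world [-0.993 -0.118] [-0.118  0.993] q7 2.442890906361039 pos [ 0.49042082 -0.37159805  0.23474838]
```

View pics/c4.png

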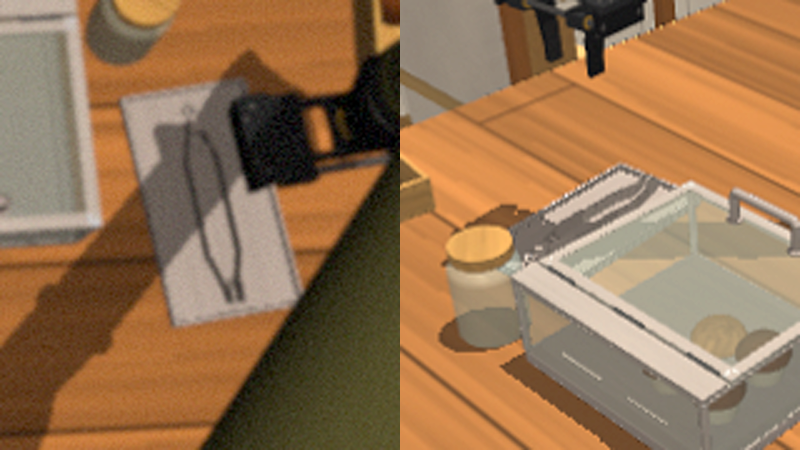

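The tongs lie inside the tray, ring at crop (188,108) and tips at (235,300), clear of all rims; the jar has not moved. Next is the handle.

Request:
send_rows:
  deltas:
    - [0,0,0,0,0,0.33,0.3]
    - [0,0,0,0,0,0.33,0.3]
    - [0,0,0,0,0,0.33,0.3]
    - [0,0,0,0,0,0.33,0.3]
    - [0,0,0,0,0,0.33,0.3]
    - [0,0,0,0,0,0.33,0.3]
    - [0,0,0,0,0,0.33,0.3]
    - [0,0,0,0,0,0.33,0.3]
    - [0,0,0,0,0,0.33,0.3]
    - [0,0,0,0,0,0.33,0.3]

```text
t: 12.28
ee_pos: [0.4878, -0.3686, 0.2268]
tool_rot: [-2.183, -2.258, 0.0]
wrist_force: [-0.7, 0.0, 0.1]
grip_width: 0.0608
finger_force: 0.0
```

Request:
send_rows:
  deltas:
    - [0.1,0,0,0,0,0.05,0.3]
    - [0.2,0,0,0,0,0,0.3]
    - [0.2,0,0,0,0,0,0.3]
    - [0.2,0,0,0,0,0,0.3]
    - [0.2,0,0,0,0,0,0.3]
    - [0.2,0,0,0,0,0,0.3]
    - [0.2,0,0,0,0,0,0.3]
    - [0.2,0,0,0,0,0,0.3]
    - [0.05,0,0,0,0,0,0.3]
    - [0,0,0,0,0,0,0.3]

```text
t: 13.52
ee_pos: [0.4831, -0.0593, 0.2271]
tool_rot: [2.203, 2.237, -0.002]
wrist_force: [0.5, -1.0, 0.1]
grip_width: 0.0609
finger_force: 0.0
```

```bash
python3 - <<'E'
from h import *
s=monitor.state();print(s['q'],s['grip_width'],s['wrist_force'])
go([.478,-.0605,.14],0.01)
E
```

```text
[-0.78530683 -0.0807668   0.82093475  1.86113047  0.06273144  1.33534879
  0.0349705 ] 0.060855270906635346 [ 0.52265298 -0.9691161   0.11518855]
turn [0.001 0.004 0.011] shift [-0.006 -0.026  0.435] | tool x,y world [-0.016  1.   ] [1.    0.016] q7 0.03497049824144816 pos [ 0.48311694 -0.05926275  0.22708599]
```

Request:
send_rows:
  deltas:
    - [-0.006,-0.028,0.04,0,0,0,0.3]
    - [0,0,0.12,0,0,0,0.3]
    - [0,0,0.12,0,0,0,0.3]
    - [0,0,0.1,0,0,0,0.3]
    - [0,0,0.055,0,0,0,0.3]
    - [0,0,0,0,0,0,0.3]
    - [0,0,0,0,0,0,0.5]

```text
t: 14.4
ee_pos: [0.4787, -0.0611, 0.1414]
tool_rot: [2.204, 2.235, 0.002]
wrist_force: [-0.4, 0.7, 0.1]
grip_width: 0.0565
finger_force: 0.0
```

```bash
python3 - <<'E'
from h import *
s=monitor.state();print(s['grip_width'],s['wrist_force'])
go([.477,-.0605,.14],0.01)
im2,_=snap('scene','s5')
cv2.imwrite('pics/c5.png',cv2.convertScaleAbs(cv2.resize(im2[120:240,180:340,::-1],None,fx=4,fy=4,interpolation=cv2.INTER_CUBIC),alpha=1.4))
E
```

```text
0.056505393953296235 [-0.3853994   0.67787888  0.07404475]
turn [0.006 0.003 0.008] shift [ 0.003 -0.009  0.007] | tool x,y world [-0.014  1.   ] [1.    0.014] q7 0.09507204972977545 pos [ 0.47874128 -0.06105849  0.14142918]
```

View pics/c5.png

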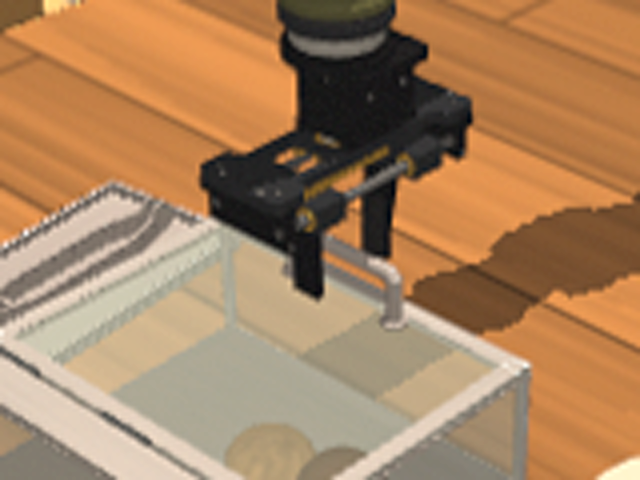

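The crop shows the fingers straddling the bar, with tips at crop (312,290) behind it and (378,250) in front, near its middle. Closing.

Request:
send_rows:
  deltas:
    - [0,0,0,0,0,0,0.7]
    - [0,0,0,0,0,0,0.8]
    - [0,0,0,0,0,0,0.85]
    - [0,0,0,0,0,0,0.9]
    - [0,0,0,0,0,0,1]
    - [0,0,0,0,0,0,1]
    - [0,0,0,0,0,0,1]

```text
t: 15.32
ee_pos: [0.4761, -0.0606, 0.1405]
tool_rot: [-2.204, -2.236, 0.004]
wrist_force: [-6.1, 0.8, 4.3]
grip_width: 0.0108
finger_force: 30.0
```

```bash
python3 -c "
import numpy as np
a=np.radians(11.42+np.arange(0,61,4));r=.2071
print(np.c_[np.arange(4,61,4),np.diff(-r*np.cos(a))/.2,-np.diff(r*np.sin(a))/.2].round(3))"
```

```text
[[ 4.0e+00  1.7e-02 -7.0e-02]
 [ 8.0e+00  2.2e-02 -6.9e-02]
 [ 1.2e+01  2.6e-02 -6.7e-02]
 [ 1.6e+01  3.1e-02 -6.5e-02]
 [ 2.0e+01  3.6e-02 -6.3e-02]
 [ 2.4e+01  4.0e-02 -6.0e-02]
 [ 2.8e+01  4.4e-02 -5.7e-02]
 [ 3.2e+01  4.8e-02 -5.4e-02]
 [ 3.6e+01  5.1e-02 -5.1e-02]
 [ 4.0e+01  5.5e-02 -4.7e-02]
 [ 4.4e+01  5.8e-02 -4.3e-02]
 [ 4.8e+01  6.1e-02 -3.9e-02]
 [ 5.2e+01  6.3e-02 -3.5e-02]
 [ 5.6e+01  6.6e-02 -3.0e-02]
 [ 6.0e+01  6.8e-02 -2.5e-02]]
```

Request:
send_rows:
  deltas:
    - [0,0.007,-0.035,0,0,0,1]
    - [0,0.01,-0.035,0,0,0,1]
    - [0,0.022,-0.069,0,0,0,1]
    - [0,0.026,-0.067,0,0,0,1]
    - [0,0.031,-0.065,0,0,0,1]
    - [0,0.036,-0.063,0,0,0,1]
    - [0,0,0,0,0,0,1]

```text
t: 16.2
ee_pos: [0.5016, -0.0603, 0.208]
tool_rot: [-2.203, -2.235, 0.007]
wrist_force: [-11.1, 0.6, 3.5]
grip_width: 0.0111
finger_force: 30.0
```

Request:
send_rows:
  deltas:
    - [0,0.034,-0.06,0,0,0,1]
    - [0,0.04,-0.057,0,0,0,1]
    - [0,0.046,-0.054,0,0,0,1]
    - [0,0.051,-0.051,0,0,0,1]
    - [0,0.055,-0.047,0,0,0,1]
    - [0,0,0,0,0,0,1]

```text
t: 16.95
ee_pos: [0.5485, -0.0596, 0.2638]
tool_rot: [-2.205, -2.237, 0.003]
wrist_force: [-12.0, 1.1, 10.9]
grip_width: 0.0109
finger_force: 30.0
```

Request:
send_rows:
  deltas:
    - [0,0.054,-0.05,0,0,0,1]
    - [0,0.058,-0.043,0,0,0,1]
    - [0,0.061,-0.036,0,0,0,1]
    - [0,0.063,-0.031,0,0,0,1]
    - [0,0.034,-0.014,0,0,0,1]
    - [0,0,0,0,0,0,1]
    - [0,0,0,0,0,0,1]

```text
t: 17.82
ee_pos: [0.6035, -0.0589, 0.2971]
tool_rot: [2.204, 2.235, 0.002]
wrist_force: [-3.7, -1.0, 4.7]
grip_width: 0.0109
finger_force: 30.0
```

```bash
python3 - <<'E'
from h import *
s=monitor.state();print(s['grip_width'],s['wrist_force'],s['ee_pos'],s['q'])
p=s['ee_pos'];b=np.array([p[0],p[2]+.0175]);h=np.array([.679,.117]);v=b-h
print('r',np.hypot(*v),'theta',np.degrees(np.arctan2(v[1],-v[0]))-11.42)
im2,_=snap('scene','s6')
cv2.imwrite('pics/c6.png',cv2.convertScaleAbs(cv2.resize(im2[40:300,120:400,::-1],None,fx=2.2,fy=2.2,interpolation=cv2.INTER_CUBIC),alpha=1.3))
E
```

```text
0.010915131676467524 [-3.71633904 -0.99352394  4.69632093] [ 0.6034671  -0.05889473  0.2971379 ] [-0.66286002  0.26138011  0.88155342  1.47734322 -0.20069977  1.49434326
  0.23095061]
r 0.21157967405418526 theta 57.66423339889731
```

View pics/c6.png

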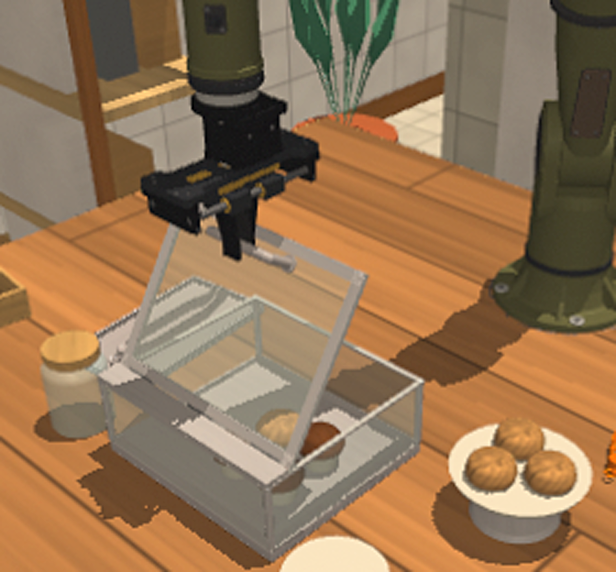

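The crop shows the lid held open by the gripper on the bar, with the lid's near front corner at crop (363,273). The tongs are still in the tray; jar, stand and plates are in place. I'll check the angle by projecting that corner.

```bash
python3 - <<'E'
from h import *
print('measured corners', 120+363/2.2,40+273/2.2, '| far', 120+178/2.2,40+230/2.2)
for hx in (.679,.682):
  for th in (52,56,60,64):
    t=np.radians(th); f=lambda y,u,w:[hx-u*np.cos(t)+w*np.sin(t),y,.117+u*np.sin(t)+w*np.cos(t)]
    print(hx,th,proj('scene',[f(.089,.227,.003),f(.089,.227,-.003),f(-.06,.203,.041)]).round(1).tolist())
E
```

```text
measured corners 285.0 164.09090909090907 | far 200.9090909090909 144.54545454545453
0.679 52 [[290.2, 166.3], [291.5, 166.9], [233.2, 150.6]]
0.679 56 [[286.5, 165.0], [287.9, 165.5], [229.0, 150.4]]
0.679 60 [[282.5, 164.1], [284.0, 164.4], [224.7, 150.5]]
0.679 64 [[278.2, 163.6], [279.8, 163.8], [220.2, 151.0]]
0.682 52 [[289.3, 166.8], [290.7, 167.4], [232.3, 151.1]]
0.682 56 [[285.6, 165.5], [287.0, 165.9], [228.1, 150.8]]
0.682 60 [[281.6, 164.6], [283.1, 164.9], [223.7, 150.9]]
0.682 64 [[277.3, 164.1], [278.9, 164.2], [219.2, 151.4]]
```

Image and arm agree on about 57.7°. I'll raise it another 2°, settle and check.

Request:
send_rows:
  deltas:
    - [0,0.017,-0.007,0,0,0,1]
    - [0,0.016,-0.006,0,0,0,1]
    - [0,0,0,0,0,0,1]
    - [0,0,0,0,0,0,1]
    - [0,0,0,0,0,0,1]
    - [0,0,0,0,0,0,1]
    - [0,0,0,0,0,0,1]
    - [0,0,0,0,0,0,1]

```text
t: 18.88
ee_pos: [0.6105, -0.0588, 0.2996]
tool_rot: [2.203, 2.235, 0.002]
wrist_force: [-3.9, -0.9, 4.9]
grip_width: 0.0105
finger_force: 30.0
```

```bash
python3 - <<'E'
from h import *
s=monitor.state();print(s['grip_width'],s['finger_force'],s['wrist_force'],s['ee_pos'],abs(s['qvel']).max())
p=s['ee_pos']
for hx in(.679,.682):
    v=np.array([p[0]-hx,p[2]+.0175-.117]);print(np.hypot(*v),np.degrees(np.arctan2(v[1],-v[0]))-11.42)
# tongs in tray check: lid plane/colour change since tongs were laid, seen from scene camera
im,d=snap('scene','s7');a=cv2.imread('pics/s7.png')[:,:,::-1].astype(int);b=cv2.imread('pics/s6.png')[:,:,::-1].astype(int)
c0=cv2.imread('pics/s0.png')[:,:,::-1].astype(int)
for n,(u,v) in dict(jar=(152,200),plates=(272,305),stand=(355,250)).items(): print(n,abs(a-c0)[v-12:v+12,u-12:u+12].mean().round(1))
E
```

```text
0.010489096729926624 30.003690719604492 [-3.92848155 -0.9069891   4.94501487] [ 0.61045243 -0.05880564  0.29955051] 0.0008694610716094101
0.21146862047154294 59.66590811426106
0.2124600265657482 58.90053481385827
jar 3.2
plates 4.8
stand 2.7
```

The lid is steady at about 59.5°, the grip is firm, and the bystanders match the first picture. Handing in.

```bash
python3 -c "
from cell import arm
print(arm.sign_off())"
```

```text
the job is handed in; nothing more can be done
None
```

The job is handed in: the tongs lie flat in the tray, the gripper is holding the lid steady at about 59–60°, and the cake stand, plates and jar look unmoved; no verdict came back at hand-in.

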